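# Cull the brass bars and load the tumbler

### The job

Get the bench tumbler ready for a run: give its cover a quarter turn counter-clockwise to free it, lift it off and lay it right way up in the middle of the cork pad. Check the brass bars on the cutting mat: put every sound bar (straight, full length, square ends) in the tumbler bowl and every short, chipped or bent one in the red reject tray. With the sound bars loaded, put the cover back on the bowl and turn it a quarter turn clockwise to its stop so that it is locked, leaving the other things on the bench where they are.

Things in the scene. Friction and masses are not known exactly. Their poses are not given: they have to be found in the camera images.
- tumbler: small bench tumbler, fixed: round grey drive base (radius 88 mm, 52 high) carrying an open blue bowl. Origin on the bench under the middle, z up. Cover locked: cover x axis along this x axis (either way round; up to 15 degrees off is still locked), cover origin 117 mm above this origin. Clockwise and counter-clockwise are as seen from above.
- bowl_rim (a point): centre of the bowl's mouth, 125 mm above the tumbler origin. Bowl outer radius 62, inner radius 56, inner floor 65 mm below this point. The cover's disc rests on the rim; its spigot enters with 3 mm play all round.
- claw_a (a point): middle of the lip of one of two steel claws outside the rim, at radius 75.5, 20 degrees about z from the tumbler's +x. Each claw spans -10 to +50 degrees, out to radius 84; lip underside 134.5, lip top 140 mm above the bench, lip inner edge at radius 67. A stop closes its clockwise end, so a lug enters and leaves only at the other end.
- claw_b (a point): the same point of the other claw (200 degrees from the tumbler's +x). A lug of the cover is clear of the claws once the cover has turned more than about 60 degrees counter-clockwise from locked; after a quarter turn it is in the gap, where the cover lifts straight off and goes straight on. Lock by a quarter turn clockwise, to the stop.
- cover: white bayonet cover, 250 g, loose, the same when turned half round. Origin: centre of the spigot's underside, z up. Spigot radius 53, 8 high; disc radius 63, from 8 to 16 mm; two orange lugs along +x and -x to radius 76, 16 wide, 9 to 15 mm high. Black bar handle along x, 64 long, 16 wide, from 16 to 52 mm high. Laid down, it stands on its spigot. Turns freely on the rim.
- pad: round cork pad on the bench for the cover, radius 80, 4 mm thick, fixed; origin under its centre
- tray: red open reject tray, fixed, 120 (its x) by 140 (its y) by 40 mm high, walls and floor about 4 mm; origin under its centre
- mat: green cutting mat, fixed, 280 x 280 x 2 mm; origin under its centre; the brass bars start on it
- sound1: sound cast brass bar lying flat, 20 mm wide and 12 mm thick, about 100 g: straight, 60 mm long, square at both ends, two dark dimples; origin on its underside, z up, x along the bar, y across it (grip across y at the origin), in the middle. May be absent.
- sound2: sound cast brass bar lying flat, 20 mm wide and 12 mm thick, about 100 g: straight, 60 mm long, square at both ends, two dark dimples; origin on its underside, z up, x along the bar, y across it (grip across y at the origin), in the middle. May be absent.
- sound3: sound cast brass bar lying flat, 20 mm wide and 12 mm thick, about 100 g: straight, 60 mm long, square at both ends, two dark dimples; origin on its underside, z up, x along the bar, y across it (grip across y at the origin), in the middle. May be absent.
- sound4: sound cast brass bar lying flat, 20 mm wide and 12 mm thick, about 100 g: straight, 60 mm long, square at both ends, two dark dimples; origin on its underside, z up, x along the bar, y across it (grip across y at the origin), in the middle. May be absent.
- odd_short: odd cast brass bar lying flat, 20 mm wide and 12 mm thick, about 100 g: straight but only 38 mm long; origin on its underside, z up, x along the bar, y across it (grip across y at the origin), in the middle. May be absent.
- odd_chip: odd cast brass bar lying flat, 20 mm wide and 12 mm thick, about 100 g: 60 mm long but with a corner broken out at its +x end (18 x 11 mm missing on the +y side); origin on its underside, z up, x along the bar, y across it (grip across y at the origin), in the middle of the length. May be absent.
- odd_bent_l: odd cast brass bar lying flat, 20 mm wide and 12 mm thick, about 100 g: bent flat like a dogleg; the main arm is 36 mm long, at its +x end a second arm of 26 mm turns 40 degrees towards +y (left); origin on its underside, z up, x along the bar, y across it (grip across y at the origin), in the middle of the main arm. May be absent.
- odd_bent_r: odd cast brass bar lying flat, 20 mm wide and 12 mm thick, about 100 g: bent flat like a dogleg; the main arm is 36 mm long, at its +x end a second arm of 26 mm turns 40 degrees towards -y (right); origin on its underside, z up, x along the bar, y across it (grip across y at the origin), in the middle of the main arm. May be absent.
- tape: bystander: yellow tape ring, radius 32, 20 high; origin under its centre
- glue: bystander: white glue bottle, radius 25, 130 high; origin under its centre
- beads: bystander: amber jar, radius 38, 100 high; origin under its centre
- brush: bystander: brush lying on the bench, about 200 mm long along its x
- frames: bystander: cream square frame lying flat, 100 x 100 x 6 mm; origin under its centre

How it is judged:
By the outcome, as a careful person would: the job done as asked, in the order asked, and still so for the second after the job is handed in, with the robot touching nothing.
Of sound1, sound2, sound3, sound4 only 2 to 3 are there at a start; the rules pass over those that are not, and their reading is None.
Of odd_short, odd_chip, odd_bent_l, odd_bent_r only 2 to 3 are there at a start; the rules pass over those that are not, and their reading is None.
At some moment in a run one of sound1, sound2, sound3, sound4, odd_short, odd_chip, odd_bent_l, odd_bent_r may be knocked a few centimetres aside while the robot is not near it.
It also fails if it takes over 208 s, if anything falls off the work surface, if the arm or the gripper's body presses on something with over 40 N, if the wrist force passes 120 N, or if a joint passes its speed limit or range.

### The arm

A 6-joint arm with a two-finger parallel gripper is mounted at the origin on the work surface. World frame = base frame: x ahead of the robot, y to its left, z up, the work surface at z = 0. Lengths are in m, angles in rad, forces in N, time in s.
With the tool pointing down it reaches from about 0.35 to 0.85 m from the base axis. Payload 8.1 kg.
Tool frame: the origin (TCP) lies where the fingers leave the gripper's body, on its centre line; the fingertips stand 73 mm ahead of it and the grasp point (between the pads) lies 54 mm ahead of it; z points along the fingers, y is the line along which they close (so a half turn about z gives the same grasp; the last joint's range is limited). The gripper opens to 85 mm and grips with 20 to 120 N. Pads are 22 mm wide; open, the fingers measure 114 mm over their backs; the gripper's body (76 mm by 85 mm) begins 54 mm behind the grasp point. The pads swing forward as they close: fully open they stand 13 mm farther back than shut.
Start: joints at [1.06, 0.13, 1.488, -0, 1.523, -0.085], TCP at [0.248, 0.546, 0.304] pointing down, gripper open.
Joint ranges: [-2.96, 2.96], [-0.89, 2.26], [0.02, 2.5], [-1.34, 4.48], [0, 2.73], [-2.66, 2.66]. Speed limits (rad/s): [2.39, 2.39, 2.79, 3.14, 3.14, 3.14].

### API

Orientations are given as [roll, pitch, yaw] about the fixed x, y, z axes, in that order (R = Rz(yaw) Ry(pitch) Rx(roll)).
In Python, from cell import env gives the robot as it stands.
- The arm moves only by the shell command python3 nudge.py 'ROWS' [OPENING]. ROWS is rows parted by semicolons, their numbers by spaces, 1 to 5 of them, each of 6 numbers: dx, dy, dz in m, then a rotation vector rx, ry, rz in rad; each row is the pose to reach, as a shift and turn from the pose commanded when the command began, along the tool's axes at that moment; what a row does not reach only later rows make up. A row lasts 1/8 s, in which the tool goes at most 0.0625 m and 0.188 rad, less where a joint would pass 70% of its speed; a pose out of reach is approached as far as the arm can. OPENING is the finger opening in m, set as the command begins (- or left out keeps the last). The fingers move at their own pace and stop on an object; the grip force is fixed at half the most. Time passes only in rows, so rows that do not move let the fingers close. It prints the time, the measured TCP pose, the force, the opening and the grip force at its end.
- env.state(): the state, without advancing time (a new reading comes with each control period).
- env.read_camera(name): name is "side" or "top"; returns the picture (384x512x3 uint8, red, green, blue); there is no depth.
- env.calibration(name): a dict with "fovy" (degrees; the focal length in pixels is half the picture's height over the tangent of half this angle, whatever the lens; pixels are square), "cx", "cy" (the principal point, pixels), "camera_from_world" (4x4, takes a point from world to camera coordinates). Camera axes: x right, y up, looking along -z (the intrinsics and any distortion apply to the point x, -y, -z); pixel columns grow to the right and rows downward; lengths in m; the calibration is good to about 2 mm. A picture is of the moment at which its call begins. calibration takes no time and is no camera call.
- env.hand_in(): hands the job in; it is judged then, once.
The state is a dict: "clock": time; "q": joint angles; "joint_vel": joint speeds; "joint_torque": joint torques, N m; "position": TCP position; "tcp_rot": TCP orientation; "wrist_force": force on the tool from outside, world axes, zero at the start; "moment": the same for the moment, N m; "gripper_width": finger opening in m; "grasp_force": force on a finger pad.
Only numpy, scipy, OpenCV 4.12 (cv2) and the standard library are available. Lean on these libraries where they do the work, as an engineer would, in place of code of your own. Each camera call takes 0.05 s, during which the arm holds its last target. There are 200 camera calls.

## Working session

There is one attempt and no reset: what is moved stays moved. The work goes in short steps, Python scripts to look and compute and a shell command to move; the robot and the scene stay as the last step left them, time stands still between calls to the robot, and variables do not carry over. Pictures are saved under pics/ and viewed, at most 14 in all, crops included, and the job is handed in when it is done.

```bash
ls; mkdir -p pics; python3 - <<'E'
from cell import env
import cv2,json
for n in("top","side"):
    c=env.calibration(n); print(n,c)
    cv2.imwrite(f"pics/{n}0.png",cv2.resize(env.read_camera(n)[:,:,::-1],(800,600),interpolation=cv2.INTER_CUBIC))
s=env.state();print(s)
E
```

```text
cell.py
nudge.py
pics
top {'fovy': 44.9339652959828, 'cx': 252.75970771764386, 'cy': 192.37474455293034, 'camera_from_world': array([[ 0.01350275, -0.99990505, -0.00275022,  0.01642279],
       [ 0.99657966,  0.01323348,  0.08157121, -0.59837113],
       [-0.08152707, -0.00384225,  0.99666372, -1.1901622 ],
       [ 0.        ,  0.        ,  0.        ,  1.        ]])}
side {'fovy': 46.24001581807508, 'cx': 255.13876308043962, 'cy': 187.8729000331149, 'camera_from_world': array([[ 0.77516763, -0.63157917, -0.01492977, -0.43784016],
       [ 0.42994826,  0.51008646,  0.74495389, -0.3512327 ],
       [-0.46288188, -0.58388317,  0.66694888, -0.94669787],
       [ 0.        ,  0.        ,  0.        ,  1.        ]])}
{'clock': 0.1, 'q': array([ 1.05957410e+00,  1.31097779e-01,  1.48918388e+00, -5.26544586e-06,
        1.52299212e+00, -8.53787408e-02]), 'joint_vel': array([-0.00051762, -0.00265046, -0.00050307,  0.00064653, -0.00184181,
        0.00015296]), 'joint_torque': array([ 1.93198939e-03, -5.70953035e+01, -5.01940942e+01, -7.76266074e-05,
        8.15819803e-03,  2.29977445e-05]), 'position': array([0.24763814, 0.54609889, 0.30293456]), 'tcp_rot': array([-3.13991720e+00, -1.38118473e-04,  2.71574931e+00]), 'wrist_force': array([0.15511874, 0.17307923, 0.27566566]), 'moment': array([-0.00717335, -0.01387918, -0.01030077]), 'grasp_force': 0.0, 'gripper_width': 0.08558479804748795}
```
View pics/top0.png

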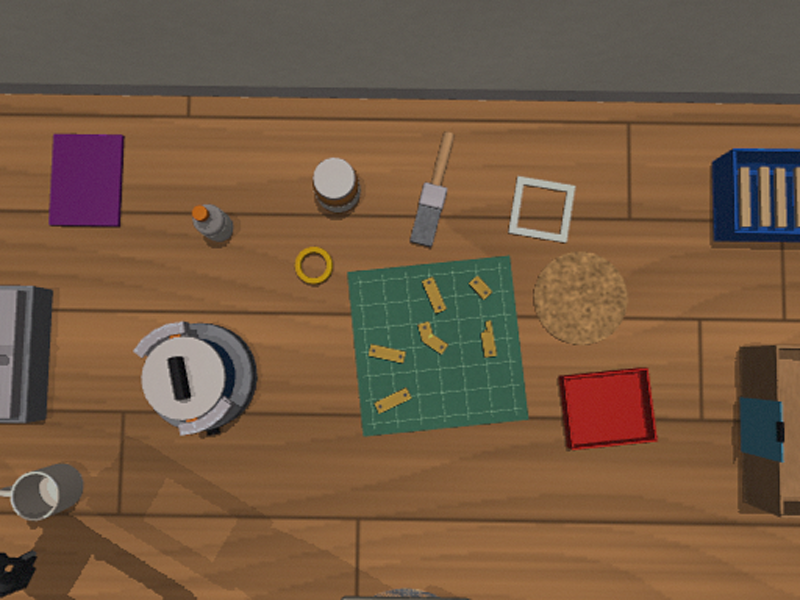

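View pics/side0.png

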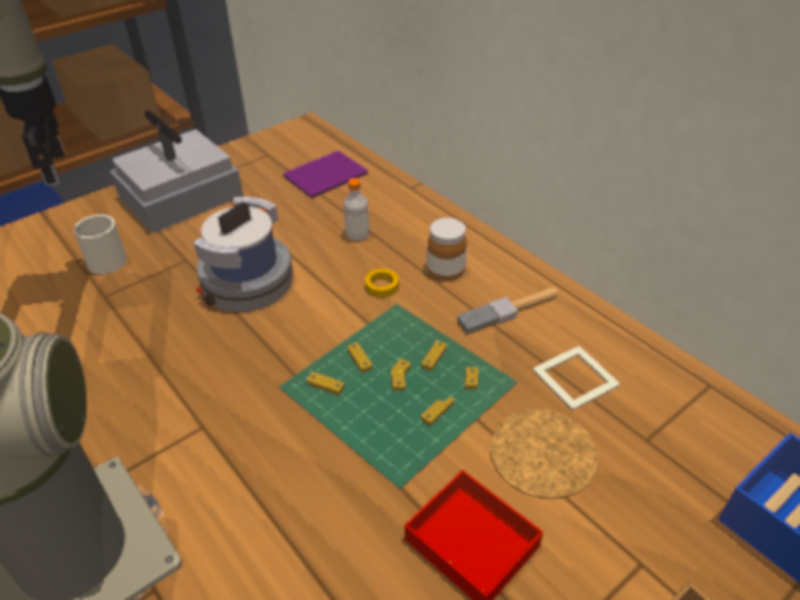

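Top view (800x600 px): sound bars near (433,295), (387,353), (392,400); short (480,288), chipped (489,340), bent (433,338). The tumbler cover is at about (180,378), the pad (580,298) and the tray (608,408). The side view agrees. Next I measure with code.

```bash
cat > h.py <<'E'
import numpy as np,cv2
from cell import env
from scipy.spatial.transform import Rotation as Ro
C={n:env.calibration(n) for n in("top","side")}
def f(n): return 192/np.tan(np.radians(C[n]["fovy"]/2))
def proj(n,P):
    P=np.atleast_2d(P).astype(float);M=C[n]["camera_from_world"];p=P@M[:3,:3].T+M[:3,3]
    return np.c_[C[n]["cx"]+f(n)*p[:,0]/-p[:,2],C[n]["cy"]+f(n)*p[:,1]/p[:,2]]
def unproj(n,uv,z):
    uv=np.atleast_2d(uv).astype(float);M=C[n]["camera_from_world"];R=M[:3,:3]
    d=np.c_[(uv[:,0]-C[n]["cx"])/f(n),-(uv[:,1]-C[n]["cy"])/f(n),-np.ones(len(uv))]@R
    o=-R.T@M[:3,3];return o+d*((z-o[2])/d[:,2])[:,None]
def shot(n): return env.read_camera(n)
def brass(im):
    h=cv2.cvtColor(im,cv2.COLOR_RGB2HSV).astype(int)
    return ((h[...,0]>14)&(h[...,0]<32)&(h[...,1]>110)&(h[...,2]>90)).astype(np.uint8)
def bars(im,box=(0.35,0.72,-0.25,0.15),z=0.014,n="top"):
    big=cv2.resize(im,None,fx=4,fy=4,interpolation=cv2.INTER_CUBIC);m=brass(big)
    m=cv2.morphologyEx(m,cv2.MORPH_CLOSE,np.ones((9,9)));out=[]
    for c in cv2.findContours(m,cv2.RETR_EXTERNAL,cv2.CHAIN_APPROX_NONE)[0]:
        if cv2.contourArea(c)<1200: continue
        uv=(c[:,0]+.5)/4-.5;w=unproj(n,uv,z)[:,:2]*1000
        r=cv2.minAreaRect(w.astype(np.float32));ct=np.array(r[0])/1000
        if not(box[0]<ct[0]<box[1] and box[2]<ct[1]<box[3]):continue
        b=cv2.boxPoints(r);e=b[1]-b[0];e2=b[2]-b[1]
        if np.linalg.norm(e2)>np.linalg.norm(e):e,e2=e2,e
        out.append((ct.round(4),round(np.degrees(np.arctan2(e[1],e[0]))%180,1),np.linalg.norm(e).round(1),np.linalg.norm(e2).round(1),round(cv2.contourArea(w.astype(np.float32)))))
    return out
def world2tool(target,yaw=None):
    """shift in tool axes from present pose to TCP target; yaw change is about tool z (down): rz=-dyaw"""
    s=env.state();R=Ro.from_euler("xyz",s["tcp_rot"]);d=R.inv().apply(np.array(target)-s["position"])
    print("t",round(s["clock"],2),"pos",s["position"].round(4),"rot",s["tcp_rot"].round(4),"d tool",d.round(4))
    if yaw is not None:
        dy=(yaw-s["tcp_rot"][2]+np.pi/2)%np.pi-np.pi/2; print("rz",round(-dy,4))
E
python3 - <<'E'
from h import *
im=shot("top")
for b in bars(im):print(b)
for b in bars(im,box=(.3,.8,-.6,.6),z=.02):pass
h=cv2.cvtColor(im,cv2.COLOR_RGB2HSV).astype(int)
def comp(m,z,name):
    m=m.astype(np.uint8);k,l,st,ce=cv2.connectedComponentsWithStats(m);
    i=1+np.argmax(st[1:,4]);c=cv2.findContours((l==i).astype(np.uint8),0,1)[0][0][:,0];w=unproj("top",c,z)[:,:2]*1000
    print(name,cv2.minAreaRect(w.astype(np.float32)),np.array(cv2.minEnclosingCircle(w.astype(np.float32))[0]),st[i])
comp((h[...,0]>40)&(h[...,0]<90)&(h[...,1]>60),.002,"mat")
comp(((h[...,0]<6)|(h[...,0]>174))&(h[...,1]>180)&(h[...,2]>60),.04,"tray")
x0,y0=80,195;big=cv2.resize(im[y0:y0+95,x0:x0+100,::-1],(800,760)[0:2],interpolation=cv2.INTER_CUBIC)
cv2.imwrite("pics/tum.png",cv2.resize(im[y0:y0+75,x0:x0+100,::-1],(800,600),interpolation=cv2.INTER_CUBIC))
for n in [("pad",)]:
    p=unproj("top",np.array([[533,298],[628,298],[580,251],[580,345]])*.64,.004);print(p.round(4))
s=shot("side");cv2.imwrite("pics/tums.png",cv2.resize(s[115:205,110:230,::-1],(800,600),interpolation=cv2.INTER_CUBIC))
E
```

```text
(array([ 0.377 , -0.0645]), np.float32(97.1), np.float32(141.1), np.float32(22.3), 639)
(array([0.4324, 0.027 ]), np.float32(116.2), np.float32(60.4), np.float32(20.7), 1147)
(array([0.5106, 0.0378]), np.float32(78.1), np.float32(60.3), np.float32(20.5), 1129)
(array([ 0.5375, -0.0362]), np.float32(41.1), np.float32(62.3), np.float32(29.0), 1178)
(array([ 0.5373, -0.1314]), np.float32(10.1), np.float32(60.0), np.float32(21.0), 983)
(array([ 0.6102, -0.0404]), np.float32(23.7), np.float32(60.3), np.float32(21.1), 1157)
(array([ 0.6242, -0.1189]), np.float32(42.3), np.float32(38.4), np.float32(20.9), 738)
(array([ 0.6198, -0.2339]), np.float32(81.5), np.float32(311.2), np.float32(172.1), 22694)
mat ((526.353271484375, -46.98399353027344), (279.41796875, 279.250244140625), 6.573347568511963) [526.50213623 -46.91955948] [ 223  164  115  115 9989]
tray ((425.67156982421875, -324.54400634765625), (120.65819549560547, 146.82412719726562), 6.6086530685424805) [ 424.88632202 -325.08758545] [ 358  236   63   52 2563]
[[ 0.6073 -0.2104  0.004 ]
 [ 0.6095 -0.372   0.004 ]
 [ 0.6891 -0.291   0.004 ]
 [ 0.5285 -0.2898  0.004 ]]
```

View pics/tum.png

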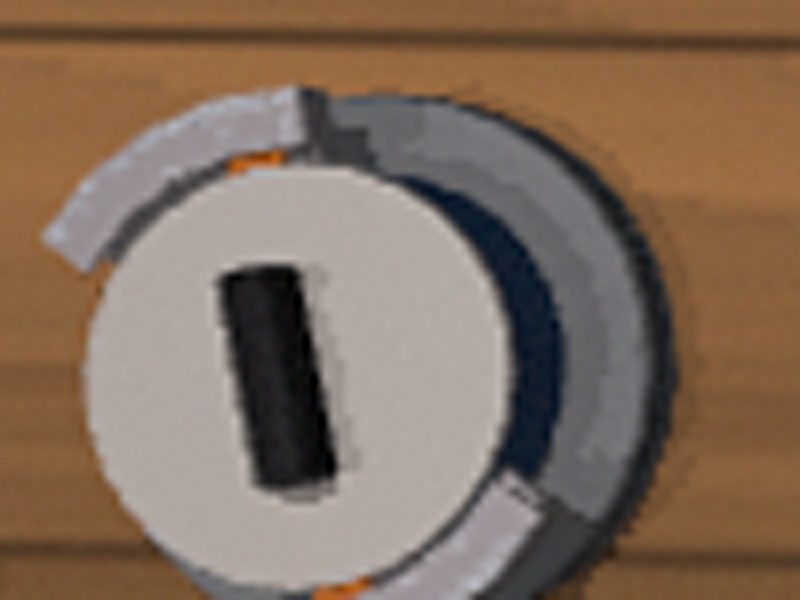

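View pics/tums.png

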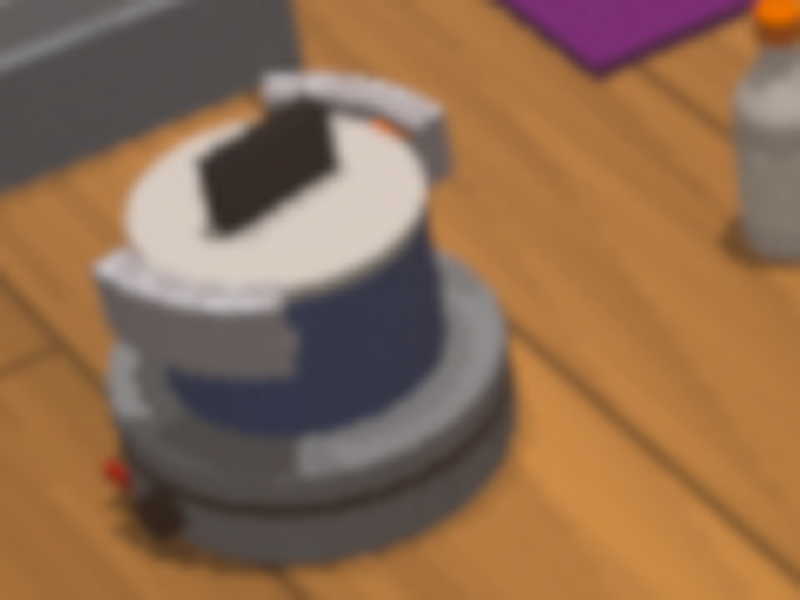

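The top crop (scale 8, offset 80,195) shows the cover disc spanning u 87–512 and v 165–588. The handle axis runs (220,278)→(258,488), yaw about 10°. The lugs at (256,160) and (343,590) sit under the claws, so the cover is locked. The side crop agrees. Now I check these numbers against both views.

```bash
python3 - <<'E'
from h import *
im=shot("top");big=cv2.resize(im,None,fx=4,fy=4,interpolation=cv2.INTER_CUBIC)
h=cv2.cvtColor(big,cv2.COLOR_RGB2HSV).astype(int)
uvp=lambda c:(np.array(c)+.5)/8-.5+[80,195]
d=unproj("top",uvp([[87,377],[512,377],[300,165],[300,588]]),.133);print("disc",d[:,:2].round(4),((d[0]+d[1])/2)[1],((d[2]+d[3])/2)[0])
e=unproj("top",uvp([[220,278],[258,488],[298,265],[326,478]]),.169);print("handle top",e[:,:2].round(4),e.mean(0))
l=unproj("top",uvp([[256,155],[343,595]]),.132);v=l[0]-l[1];print("lug yaw",np.degrees(np.arctan2(v[1],v[0])),l.mean(0))
ct=np.array([((d[2]+d[3])/2)[0],((d[0]+d[1])/2)[1]])
c=unproj("top",uvp([[298,88],[300,148],[42,238],[85,270],[500,472],[545,515]]),.140)[:,:2]-ct
print("claw",np.hypot(*c.T).round(4),np.degrees(np.arctan2(c[:,1],c[:,0])).round(1))
# side check: handle top corners
P=(np.array([[203,165],[318,98],[338,165],[215,238]])+.5)/[800/120,600/90]-.5+[110,115]
print("side top",unproj("side",P[:2],.169).round(4))
world2tool([ct[0],ct[1],.30],np.radians(10.5))
E
```

```text
disc [[0.4672 0.406 ]
 [0.4689 0.2804]
 [0.5306 0.3454]
 [0.4064 0.3407]] 0.34321301553223144 0.46849376110546737
handle top [[0.4969 0.3565]
 [0.4375 0.3433]
 [0.501  0.3343]
 [0.4405 0.324 ]] [0.46897654 0.33950982 0.169     ]
lug yaw 13.33441010657796 [0.46892978 0.34359267 0.132     ]
claw [0.0846 0.0669 0.085  0.0692 0.0675 0.0851] [   1.1    0.3   62.4   64.1 -113.7 -117.6]
side top [[0.435  0.3357 0.169 ]
 [0.4957 0.3474 0.169 ]]
t 0.25 pos [0.2477 0.5463 0.3034] rot [-3.1407e+00 -1.0000e-04  2.7158e+00] d tool [-0.285  -0.0937  0.0034]
rz -0.609
```

```bash
A='-.285 -.094 0 0 0 .94'; :; python3 nudge.py '-.285 -.094 0 0 0 .94;-.285 -.094 0 0 0 .94;-.285 -.094 0 0 0 .94;-.285 -.094 0 0 0 .94;-.285 -.094 0 0 0 .94' && python3 nudge.py '0 0 0 0 0 .188;0 0 0 0 0 .376;0 0 0 0 0 .564;0 0 0 0 0 .752;0 0 0 0 0 .94' && python3 nudge.py '0 0 0 0 0 .188;0 0 0 0 0 .376;0 0 0 0 0 .564;0 0 0 0 0 .635;0 0 0 0 0 .635'
python3 -c "
from h import *
world2tool([.4687,.342,.212],np.radians(11.5));print(env.state()['q'].round(3))"
```

```text
clock: 0.88
position: [0.47, 0.3412, 0.3039]
tcp_rot: [3.141, 0.0, 1.771]
wrist_force: [1.3, 1.0, -0.4]
gripper_width: 0.0857
grasp_force: 0.0
clock: 1.5
position: [0.4685, 0.343, 0.3037]
tcp_rot: [-3.142, 0.0, 0.834]
wrist_force: [-0.3, -0.2, -0.1]
gripper_width: 0.0854
grasp_force: 0.0
clock: 2.12
position: [0.4685, 0.3431, 0.3037]
tcp_rot: [3.141, 0.0, 0.206]
wrist_force: [0.4, -0.1, 0.2]
gripper_width: 0.0855
grasp_force: 0.0
t 2.12 pos [0.4685 0.3431 0.3037] rot [3.1415e+00 2.0000e-04 2.0640e-01] d tool [0.     0.0011 0.0917]
rz 0.0057
[ 0.544  0.079  1.544 -0.     1.519  1.908]
```

Descend and grip.

```bash
python3 nudge.py '0 .001 .05 0 0 .005;0 .001 .075 0 0 .005;0 .001 .091 0 0 .005;0 .001 .091 0 0 .005' && python3 nudge.py '0 0 0 0 0 0;0 0 0 0 0 0;0 0 0 0 0 0;0 0 0 0 0 0;0 0 0 0 0 0' 0
python3 nudge.py '0 0 0 0 0 0;0 0 0 0 0 0;0 0 0 0 0 0'
```

```text
clock: 2.62
position: [0.4682, 0.3418, 0.2118]
tcp_rot: [3.141, 0.002, 0.202]
wrist_force: [0.3, 0.3, 0.5]
gripper_width: 0.0853
grasp_force: 0.0
clock: 3.25
position: [0.4691, 0.3424, 0.2137]
tcp_rot: [-3.141, -0.001, 0.201]
wrist_force: [-0.6, -0.3, 4.9]
gripper_width: 0.0149
grasp_force: 61.0
clock: 3.62
position: [0.4691, 0.3424, 0.2137]
tcp_rot: [-3.141, -0.001, 0.201]
wrist_force: [-0.7, 0.6, 5.5]
gripper_width: 0.015
grasp_force: 61.1
```

```bash
python3 nudge.py '0 0 0 0 0 -.1;0 0 0 0 0 -.25;0 0 0 0 0 -.4;0 0 0 0 0 -.55;0 0 0 0 0 -.7' && python3 nudge.py '0 0 0 0 0 -.15;0 0 0 0 0 -.3;0 0 0 0 0 -.45;0 0 0 0 0 -.6;0 0 0 0 0 -.7' && python3 nudge.py '0 0 0 0 0 -.1;0 0 0 0 0 -.17;0 0 0 0 0 -.17;0 0 0 0 0 -.17'
python3 - <<'E'
from h import *
im=shot("top");cv2.imwrite("pics/turn.png",cv2.resize(im[180:285,70:210,::-1],(800,600),interpolation=cv2.INTER_CUBIC))
E
```

```text
clock: 4.25
position: [0.4683, 0.3432, 0.2137]
tcp_rot: [-3.14, -0.001, 0.906]
wrist_force: [-6.2, 4.5, 7.1]
gripper_width: 0.0149
grasp_force: 61.3
clock: 4.88
position: [0.4676, 0.3437, 0.2137]
tcp_rot: [-3.14, -0.003, 1.605]
wrist_force: [-9.0, 5.8, 8.3]
gripper_width: 0.0153
grasp_force: 61.6
clock: 5.38
position: [0.4675, 0.3438, 0.2137]
tcp_rot: [-3.14, -0.003, 1.772]
wrist_force: [-9.3, 6.3, 9.2]
gripper_width: 0.0149
grasp_force: 61.5
```

View pics/turn.png

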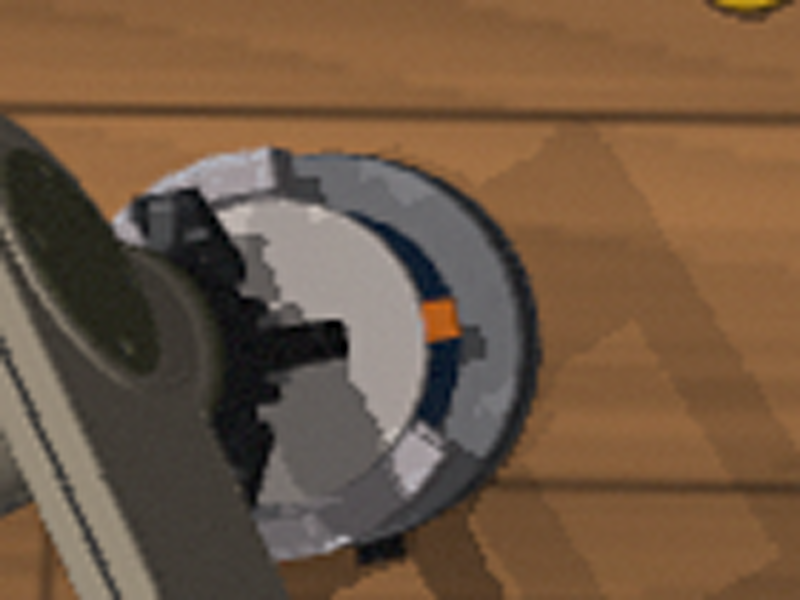

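The orange lug is at (440,320), in the gap past the claw's open end, so the cover is free. Lifting.

```bash
python3 nudge.py '0 0 -.015 0 0 0;0 0 -.03 0 0 0;0 0 -.06 0 0 0;0 0 -.11 0 0 0;0 0 -.12 0 0 0'
python3 -c "
from h import *
world2tool([.6088,-.2912,.334]);print(env.state()['q'].round(3))"
```

```text
clock: 6.05
position: [0.4701, 0.3426, 0.3377]
tcp_rot: [3.135, -0.002, 1.77]
wrist_force: [0.4, 0.4, -2.1]
gripper_width: 0.0151
grasp_force: 60.1
t 6.05 pos [0.4701 0.3426 0.3377] rot [ 3.1349e+00 -2.0000e-03  1.7705e+00] d tool [-0.6487  0.0102  0.0025]
[ 0.542  0.064  1.498 -0.     1.573  0.342]
```

```bash
python3 nudge.py '-.04 0 0 0 0 0;-.1 .002 0 0 0 0;-.16 .003 0 0 0 0;-.22 .004 0 0 0 0;-.28 .005 0 0 0 0' && python3 nudge.py '-.06 .001 0 0 0 0;-.12 .002 0 0 0 0;-.18 .003 0 0 0 0;-.24 .004 0 0 0 0;-.29 .005 0 0 0 0' && python3 nudge.py '-.04 0 0 0 0 0;-.078 0 0 0 0 0;-.078 0 0 0 0 0'
python3 -c "
from h import *
world2tool([.6088,-.2912,.102])"
```

```text
clock: 6.68
position: [0.529, 0.0666, 0.3318]
tcp_rot: [-3.14, 0.0, 1.771]
wrist_force: [0.6, 0.4, -2.6]
gripper_width: 0.0148
grasp_force: 59.9
clock: 7.3
position: [0.5914, -0.2171, 0.3315]
tcp_rot: [-3.14, -0.001, 1.77]
wrist_force: [0.7, 0.1, -1.6]
gripper_width: 0.0148
grasp_force: 59.9
clock: 7.68
position: [0.6064, -0.2939, 0.3306]
tcp_rot: [-3.139, -0.001, 1.767]
wrist_force: [-0.5, 0.1, -1.8]
gripper_width: 0.015
grasp_force: 59.9
t 7.67 pos [ 0.6064 -0.2939  0.3306] rot [-3.1390e+00 -1.0000e-03  1.7672e+00] d tool [0.0019 0.0035 0.2286]
```

```bash
python3 nudge.py '.002 .003 .05 0 0 0;.002 .003 .11 0 0 0;.002 .003 .17 0 0 0;.002 .003 .21 0 0 0;.002 .003 .222 0 0 0' && python3 nudge.py '0 0 .003 0 0 0;0 0 .006 0 0 0;0 0 .006 0 0 0;0 0 .006 0 0 0'
```

```text
clock: 8.3
position: [0.6072, -0.2863, 0.1061]
tcp_rot: [-3.136, -0.005, 1.771]
wrist_force: [-0.2, 0.3, -1.8]
gripper_width: 0.0151
grasp_force: 59.7
clock: 8.8
position: [0.6105, -0.2888, 0.1063]
tcp_rot: [3.14, 0.001, 1.771]
wrist_force: [-0.1, 0.6, -2.2]
gripper_width: 0.015
grasp_force: 59.8
```

```bash
python3 nudge.py '0 .001 .003 0 0 0;0 .001 .003 0 0 0;0 .001 .003 0 0 0'; python3 nudge.py '0 0 .002 0 0 0;0 0 .002 0 0 0;0 0 .002 0 0 0'
```

```text
clock: 9.18
position: [0.6107, -0.2882, 0.1018]
tcp_rot: [-3.141, -0.0, 1.771]
wrist_force: [0.2, 0.2, -2.4]
gripper_width: 0.015
grasp_force: 59.8
clock: 9.55
position: [0.6111, -0.2883, 0.1008]
tcp_rot: [3.141, 0.0, 1.771]
wrist_force: [-2.8, 2.6, 6.0]
gripper_width: 0.0152
grasp_force: 61.1
```

```bash
python3 nudge.py '0 0 0 0 0 0;0 0 0 0 0 0;0 0 0 0 0 0;0 0 0 0 0 0' .06 && python3 nudge.py '0 0 -.02 0 0 0;0 0 -.06 0 0 0;0 0 -.12 0 0 0;0 0 -.15 0 0 0;0 0 -.15 0 0 0'
python3 - <<'E'
from h import *
im=shot("top")
for b in bars(im):print(b)
cv2.imwrite("pics/m1.png",cv2.resize(im[150:300,210:410,::-1],(800,600),interpolation=cv2.INTER_CUBIC))
E
```

```text
clock: 10.05
position: [0.6108, -0.2882, 0.0998]
tcp_rot: [-3.142, -0.0, 1.771]
wrist_force: [0.4, -0.3, -0.3]
gripper_width: 0.0596
grasp_force: 0.0
clock: 10.68
position: [0.6126, -0.2892, 0.2565]
tcp_rot: [3.135, 0.006, 1.771]
wrist_force: [0.1, -0.5, -0.3]
gripper_width: 0.0598
grasp_force: 0.0
(array([0.3522, 0.1379]), np.float32(107.9), np.float32(68.7), np.float32(40.3), 1104)
(array([ 0.3551, -0.0142]), np.float32(96.5), np.float32(180.5), np.float32(54.1), 2170)
(array([0.4324, 0.027 ]), np.float32(116.2), np.float32(60.4), np.float32(20.7), 1146)
(array([ 0.4258, -0.2062]), np.float32(144.3), np.float32(137.7), np.float32(78.2), 2508)
(array([0.5106, 0.0378]), np.float32(78.1), np.float32(60.3), np.float32(20.5), 1132)
(array([ 0.5376, -0.0363]), np.float32(41.1), np.float32(62.3), np.float32(28.7), 1182)
(array([ 0.5374, -0.1314]), np.float32(9.9), np.float32(59.9), np.float32(21.0), 984)
(array([ 0.6102, -0.0404]), np.float32(23.6), np.float32(60.3), np.float32(21.1), 1161)
(array([ 0.6242, -0.119 ]), np.float32(42.9), np.float32(38.4), np.float32(20.8), 741)
(array([0.521 , 0.1361]), np.float32(171.5), np.float32(318.6), np.float32(234.5), 5395)
(array([0.6582, 0.1427]), np.float32(93.6), np.float32(145.4), np.float32(69.6), 4003)
(array([ 0.6264, -0.2361]), np.float32(143.2), np.float32(214.6), np.float32(85.7), 4086)
(array([ 0.6941, -0.0972]), np.float32(88.2), np.float32(181.4), np.float32(70.2), 1025)
```

View pics/m1.png

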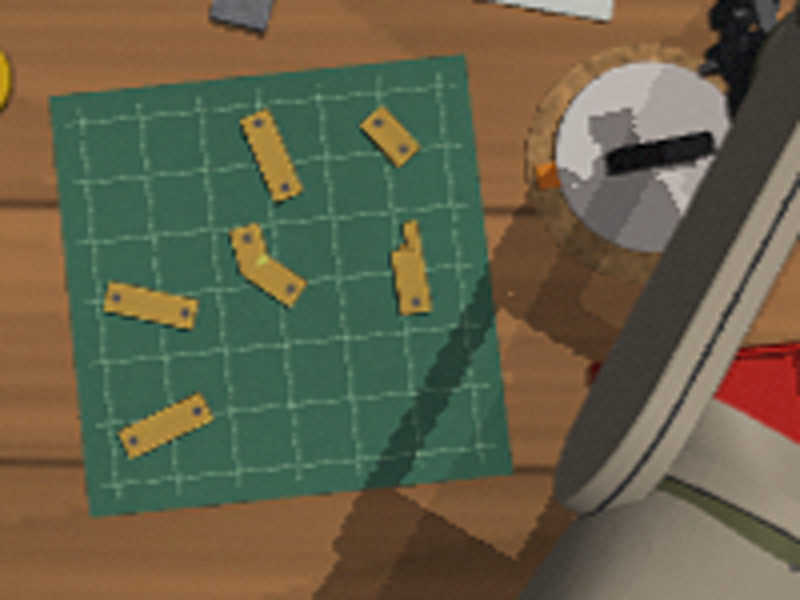

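The cover lies flat on the pad with its handle at (660,152) in this crop, and all six bars are unmoved. I reject the odd bars first: short (390,137), chipped (412,268), bent (267,265).

```bash
python3 - <<'E'
from h import *
world2tool([.6242,-.119,.12],np.radians(42.6))
E
```

```text
t 10.72 pos [ 0.6117 -0.2887  0.2534] rot [3.1378 0.0033 1.7708] d tool [0.1643 0.0454 0.1331]
rz 1.0273
```

```bash
python3 nudge.py '.05 .015 0 0 0 .188;.1 .03 0 0 0 .376;.14 .04 .03 0 0 .564;.164 .045 .06 0 0 .752;.164 .045 .09 0 0 .94' .045 && python3 nudge.py '0 0 .03 0 0 .087;0 0 .04 0 0 .087;0 0 .04 0 0 .087;0 0 .04 0 0 .087'
python3 - <<'E'
from h import *
for i in range(3):world2tool([.6242,-.119,.077],np.radians(42.6));shot("top")
E
```

```text
clock: 11.35
position: [0.6214, -0.1159, 0.1577]
tcp_rot: [-3.139, 0.001, 0.83]
wrist_force: [-0.2, -1.0, -0.2]
gripper_width: 0.0456
grasp_force: 0.0
clock: 11.85
position: [0.6231, -0.1189, 0.1214]
tcp_rot: [3.14, -0.001, 0.747]
wrist_force: [0.7, -0.4, 0.5]
gripper_width: 0.0449
grasp_force: 0.0
t 11.85 pos [ 0.6231 -0.1189  0.1214] rot [ 3.1399e+00 -1.0000e-03  7.4730e-01] d tool [0.0007 0.0007 0.0444]
rz 0.0038
t 11.9 pos [ 0.6233 -0.1189  0.1216] rot [ 3.1395e+00 -1.3000e-03  7.4700e-01] d tool [0.0006 0.0006 0.0446]
rz 0.0035
t 11.95 pos [ 0.6233 -0.1189  0.1216] rot [ 3.1394e+00 -1.4000e-03  7.4680e-01] d tool [0.0006 0.0006 0.0446]
rz 0.0033
```

Well-behaved. Descend, grip, lift.

```bash
python3 nudge.py '0 .001 .03 0 0 0;0 .001 .044 0 0 0;0 .001 .044 0 0 0;0 .001 .044 0 0 0' && python3 nudge.py '0 0 0 0 0 0;0 0 0 0 0 0;0 0 0 0 0 0;0 0 0 0 0 0;0 0 0 0 0 0' 0 && python3 nudge.py '0 0 -.02 0 0 0;0 0 -.06 0 0 0;0 0 -.09 0 0 0;0 0 -.09 0 0 0'
python3 - <<'E'
from h import *
world2tool([.4257,-.285,.14],np.radians(6.6))
print(env.state()["q"].round(2))
E
```

```text
clock: 12.5
position: [0.6235, -0.1194, 0.0768]
tcp_rot: [3.141, -0.001, 0.746]
wrist_force: [-0.1, -0.0, 0.6]
gripper_width: 0.0454
grasp_force: 0.0
clock: 13.12
position: [0.6239, -0.1195, 0.0773]
tcp_rot: [3.14, -0.001, 0.746]
wrist_force: [-1.2, 0.8, 5.3]
gripper_width: 0.0183
grasp_force: 60.4
clock: 13.62
position: [0.6252, -0.1198, 0.1707]
tcp_rot: [3.135, -0.004, 0.746]
wrist_force: [-0.2, -0.1, -0.9]
gripper_width: 0.0179
grasp_force: 59.6
t 13.62 pos [ 0.6252 -0.1198  0.1707] rot [ 3.1355 -0.0038  0.7463] d tool [-0.2587 -0.0143  0.0297]
rz 0.6311
[-0.27  0.32  1.52  0.    1.3   0.55]
```

```bash
python3 nudge.py '-.05 0 0 0 0 .14;-.11 0 0 0 0 .28;-.17 -.002 0 0 0 .42;-.23 -.004 0 0 0 .56;-.271 -.005 0 0 0 .631' && python3 nudge.py '0 0 0 0 0 0;0 0 0 0 0 0'
python3 - <<'E'
from h import *
world2tool([.4225,-.3002,.086],np.radians(6.6))
E
```

```text
clock: 14.25
position: [0.4181, -0.3004, 0.1649]
tcp_rot: [-3.14, 0.002, 0.111]
wrist_force: [0.3, -0.3, -0.4]
gripper_width: 0.0178
grasp_force: 59.6
clock: 14.5
position: [0.4206, -0.2991, 0.1654]
tcp_rot: [-3.141, 0.0, 0.115]
wrist_force: [0.1, 0.3, -1.0]
gripper_width: 0.0177
grasp_force: 59.6
t 14.5 pos [ 0.4206 -0.2991  0.1654] rot [-3.1406e+00  3.0000e-04  1.1540e-01] d tool [0.0018 0.0013 0.0794]
rz 0.0002
```

```bash
python3 nudge.py '.002 .001 .05 0 0 0;.002 .001 .078 0 0 0;.002 .001 .079 0 0 0;.002 .001 .079 0 0 0' && python3 nudge.py '0 0 0 0 0 0;0 0 0 0 0 0;0 0 0 0 0 0' .032 && python3 nudge.py '0 0 -.03 0 0 0;0 0 -.08 0 0 0;0 0 -.08 0 0 0'
python3 - <<'E'
from h import *
B=bars(shot("top"));print([b for b in B if b[3]<35 and b[2]<70])
world2tool([.5374,-.1314,.12],np.radians(10))
E
```

```text
clock: 15.0
position: [0.4238, -0.3001, 0.0878]
tcp_rot: [3.141, -0.001, 0.117]
wrist_force: [1.3, 0.0, -1.4]
gripper_width: 0.018
grasp_force: 59.6
clock: 15.38
position: [0.4231, -0.3007, 0.0877]
tcp_rot: [3.141, -0.001, 0.115]
wrist_force: [-0.6, -0.6, -0.3]
gripper_width: 0.032
grasp_force: 0.0
clock: 15.75
position: [0.4251, -0.3024, 0.1721]
tcp_rot: [3.135, -0.006, 0.115]
wrist_force: [0.1, -1.0, -0.6]
gripper_width: 0.0319
grasp_force: 0.0
[(array([0.4324, 0.027 ]), np.float32(116.2), np.float32(60.4), np.float32(20.7), 1147), (array([0.5106, 0.0379]), np.float32(78.1), np.float32(60.1), np.float32(20.5), 1129), (array([ 0.5377, -0.0362]), np.float32(41.0), np.float32(62.0), np.float32(28.7), 1183), (array([ 0.5374, -0.1314]), np.float32(10.1), np.float32(59.9), np.float32(21.0), 987), (array([ 0.6102, -0.0404]), np.float32(23.7), np.float32(60.3), np.float32(21.1), 1162)]
t 15.8 pos [ 0.424  -0.3015  0.1697] rot [ 3.1376 -0.0037  0.1152] d tool [ 0.132  -0.1562  0.0495]
rz -0.0593
```

```bash
python3 nudge.py '.03 -.04 0 0 0 -.06;.07 -.08 0 0 0 -.06;.1 -.12 .01 0 0 -.06;.132 -.157 .03 0 0 -.06;.132 -.157 .047 0 0 -.06' .045 && python3 nudge.py '0 0 0 0 0 0;0 0 0 0 0 0'
python3 - <<'E'
from h import *
world2tool([.5374,-.1314,.078],np.radians(10))
E
```

```text
clock: 16.42
position: [0.5363, -0.1261, 0.118]
tcp_rot: [-3.14, 0.001, 0.179]
wrist_force: [-0.7, 0.3, 0.2]
gripper_width: 0.0452
grasp_force: 0.0
clock: 16.68
position: [0.5353, -0.1301, 0.1199]
tcp_rot: [-3.142, 0.001, 0.174]
wrist_force: [0.1, 0.3, 0.1]
gripper_width: 0.045
grasp_force: 0.0
t 16.68 pos [ 0.5353 -0.1301  0.1199] rot [-3.1416e+00  6.0000e-04  1.7410e-01] d tool [0.0019 0.0016 0.0419]
rz -0.0005
```

```bash
python3 nudge.py '.002 .0015 .03 0 0 0;.002 .0015 .042 0 0 0;.002 .0015 .042 0 0 0;.002 .0015 .042 0 0 0' && python3 nudge.py '0 0 0 0 0 0;0 0 0 0 0 0;0 0 0 0 0 0;0 0 0 0 0 0;0 0 0 0 0 0' 0 && python3 nudge.py '0 0 -.02 0 0 0;0 0 -.06 0 0 0;0 0 -.09 0 0 0;0 0 -.09 0 0 0' && python3 nudge.py '-.025 .03 0 0 0 .06;-.055 .08 0 0 0 .06;-.09 .13 0 0 0 .06;-.125 .175 0 0 0 .06;-.146 .202 0 0 0 .06' && python3 nudge.py '0 0 0 0 0 0;0 0 0 0 0 0'
python3 - <<'E'
from h import *
world2tool([.4289,-.3558,.088],np.radians(6.6))
E
```

```text
clock: 17.18
position: [0.5385, -0.1308, 0.079]
tcp_rot: [3.141, -0.001, 0.175]
wrist_force: [-1.6, 0.4, -0.4]
gripper_width: 0.0448
grasp_force: 0.0
clock: 17.8
position: [0.5389, -0.1306, 0.0792]
tcp_rot: [3.141, -0.002, 0.175]
wrist_force: [-1.8, 0.1, 6.8]
gripper_width: 0.0178
grasp_force: 59.4
clock: 18.3
position: [0.5401, -0.1309, 0.1723]
tcp_rot: [3.138, -0.006, 0.175]
wrist_force: [0.4, -0.7, -1.5]
gripper_width: 0.0176
grasp_force: 58.9
clock: 18.92
position: [0.4275, -0.3564, 0.167]
tcp_rot: [-3.141, 0.001, 0.113]
wrist_force: [0.0, 0.8, -0.4]
gripper_width: 0.0179
grasp_force: 58.9
clock: 19.18
position: [0.4293, -0.354, 0.1671]
tcp_rot: [-3.14, 0.001, 0.115]
wrist_force: [-0.4, -0.8, -0.6]
gripper_width: 0.0174
grasp_force: 58.9
t 19.18 pos [ 0.4293 -0.354   0.1671] rot [-3.1402e+00  6.0000e-04  1.1490e-01] d tool [-0.0005  0.0018  0.0791]
rz -0.0003
```

```bash
python3 nudge.py '0 .002 .05 0 0 0;0 .002 .078 0 0 0;0 .002 .079 0 0 0;0 .002 .079 0 0 0' && python3 nudge.py '0 0 0 0 0 0;0 0 0 0 0 0;0 0 0 0 0 0' .032 && python3 nudge.py '0 0 -.03 0 0 0;0 0 -.08 0 0 0;0 0 -.08 0 0 0;0 0 -.08 0 0 0'
cat >> h.py <<'E'
def bent(im,c0):
    from scipy.optimize import minimize
    big=cv2.resize(im,None,fx=4,fy=4,interpolation=cv2.INTER_CUBIC);m=cv2.morphologyEx(brass(big),cv2.MORPH_CLOSE,np.ones((9,9)))
    g=np.arange(-45,45.5,1)/1000;X,Y=np.meshgrid(g,g);W=np.c_[X.ravel()+c0[0],Y.ravel()+c0[1],np.full(X.size,.014)]
    uv=((proj("top",W)+.5)*4-.5).astype(np.float32);M=cv2.remap(m.astype(np.float32),uv[:,0].reshape(X.shape),uv[:,1].reshape(X.shape),cv2.INTER_LINEAR)
    sd=lambda d:1/(1+np.exp(d/.001))
    best=None
    for s in(1,-1):
        def cost(p):
            c,n=np.cos(p[2]),np.sin(p[2]);x=(X-p[0])*c+(Y-p[1])*n;y=-(X-p[0])*n+(Y-p[1])*c
            a=np.maximum(abs(x)-.018,abs(y)-.010);k=np.radians(40)*s
            u=(x-.018)*np.cos(k)+y*np.sin(k);v=-(x-.018)*np.sin(k)+y*np.cos(k)
            return ((sd(np.minimum(a,np.maximum(abs(u-.013)-.013,abs(v)-.010)))-M)**2).sum()
        for t in np.arange(0,6.28,.5):
            r=minimize(cost,[0,0,t],method="Nelder-Mead",options={"initial_simplex":[[0,0,t],[.01,0,t],[0,.01,t],[0,0,t+.3]]})
            if best is None or r.fun<best[0]:best=(r.fun,s,r.x[0]+c0[0],r.x[1]+c0[1],np.degrees(r.x[2])%360)
    return best
E
python3 - <<'E'
from h import *
im=shot("top");b=bent(im,(.5376,-.0362));print(b)
world2tool([b[2],b[3],.12],np.radians(b[4]))
print([b for b in bars(im) if b[3]<35 and b[2]<70])
E
```

```text
clock: 19.68
position: [0.4306, -0.3564, 0.0899]
tcp_rot: [3.141, -0.001, 0.116]
wrist_force: [-1.2, 0.2, 0.1]
gripper_width: 0.0178
grasp_force: 58.9
clock: 20.05
position: [0.4301, -0.3571, 0.0897]
tcp_rot: [3.14, -0.001, 0.115]
wrist_force: [0.3, 0.7, 0.6]
gripper_width: 0.0319
grasp_force: 0.0
clock: 20.55
position: [0.4298, -0.3568, 0.1691]
tcp_rot: [3.141, -0.001, 0.115]
wrist_force: [0.3, -0.1, 0.3]
gripper_width: 0.0318
grasp_force: 0.0
(np.float64(112.68144093205994), -1, np.float64(0.5282606938088529), np.float64(-0.044774687745377025), np.float64(56.55760935117908))
t 20.6 pos [ 0.4293 -0.3563  0.1681] rot [-3.1406e+00  7.0000e-04  1.1520e-01] d tool [ 0.1341 -0.2981  0.0483]
rz -0.8719
[(array([0.4324, 0.027 ]), np.float32(116.2), np.float32(60.4), np.float32(20.7), 1149), (array([0.5106, 0.0378]), np.float32(78.1), np.float32(60.3), np.float32(20.5), 1132), (array([ 0.5374, -0.0362]), np.float32(41.1), np.float32(62.3), np.float32(29.0), 1180), (array([ 0.6102, -0.0404]), np.float32(23.6), np.float32(60.6), np.float32(21.1), 1163)]
```

```bash
python3 nudge.py '.02 -.05 0 0 0 -.18;.045 -.1 0 0 0 -.36;.07 -.155 0 0 0 -.54;.095 -.21 0 0 0 -.72;.12 -.267 .02 0 0 -.872' .045 && python3 -c "
from h import *
" && python3 nudge.py '0 0 0 0 0 0;0 0 0 0 0 0'
python3 - <<'E'
from h import *
world2tool([.5283,-.0448,.078],np.radians(56.56))
E
```

```text
clock: 21.22
position: [0.5181, -0.0785, 0.1497]
tcp_rot: [3.14, -0.0, 0.993]
wrist_force: [1.8, 0.0, -0.8]
gripper_width: 0.0448
grasp_force: 0.0
clock: 21.48
position: [0.5166, -0.08, 0.1484]
tcp_rot: [-3.139, 0.001, 0.988]
wrist_force: [0.6, 0.0, 0.3]
gripper_width: 0.0452
grasp_force: 0.0
t 21.48 pos [ 0.5166 -0.08    0.1484] rot [-3.1393e+00  1.3000e-03  9.8770e-01] d tool [ 0.0359 -0.0094  0.0704]
rz 0.0005
```

```bash
python3 nudge.py '.02 -.005 .03 0 0 0;.036 -.0095 .05 0 0 0;.036 -.0095 .0705 0 0 0;.036 -.0095 .0705 0 0 0;.036 -.0095 .0705 0 0 0' && python3 nudge.py '0 0 0 0 0 0;0 0 0 0 0 0;0 0 0 0 0 0;0 0 0 0 0 0;0 0 0 0 0 0' 0 && python3 nudge.py '0 0 -.02 0 0 0;0 0 -.06 0 0 0;0 0 -.1 0 0 0;0 0 -.1 0 0 0' && python3 nudge.py '-.05 .01 0 0 0 -.14;-.11 .025 0 0 0 -.28;-.17 .04 0 0 0 -.42;-.23 .055 0 0 0 -.56;-.285 .07 0 0 0 -.698' && python3 nudge.py '0 0 0 0 0 0;0 0 0 0 0 0'
python3 - <<'E'
from h import *
world2tool([.4221,-.3405,.098],np.radians(96.6))
E
```

```text
clock: 22.1
position: [0.5296, -0.0462, 0.08]
tcp_rot: [3.141, -0.0, 0.985]
wrist_force: [-0.5, -0.7, -0.4]
gripper_width: 0.0451
grasp_force: 0.0
clock: 22.72
position: [0.5302, -0.0455, 0.0807]
tcp_rot: [3.139, -0.0, 0.987]
wrist_force: [-2.2, -1.8, 6.3]
gripper_width: 0.0178
grasp_force: 59.2
clock: 23.22
position: [0.5318, -0.0454, 0.1838]
tcp_rot: [3.134, -0.003, 0.987]
wrist_force: [1.0, -0.5, -1.1]
gripper_width: 0.0177
grasp_force: 58.9
clock: 23.85
position: [0.4293, -0.323, 0.1784]
tcp_rot: [-3.141, -0.001, 1.689]
wrist_force: [0.9, 0.2, -1.3]
gripper_width: 0.0176
grasp_force: 58.9
clock: 24.1
position: [0.4303, -0.3209, 0.1783]
tcp_rot: [-3.141, -0.002, 1.683]
wrist_force: [0.6, -0.6, -0.5]
gripper_width: 0.0173
grasp_force: 58.9
t 24.1 pos [ 0.4303 -0.3209  0.1783] rot [-3.1408e+00 -1.6000e-03  1.6829e+00] d tool [-0.0187 -0.0102  0.0803]
rz -0.0031
```

```bash
python3 nudge.py '-.0187 -.01 .04 0 0 0;-.0187 -.01 .075 0 0 0;-.0187 -.01 .08 0 0 0;-.0187 -.01 .08 0 0 0' && python3 nudge.py '0 0 0 0 0 0;0 0 0 0 0 0;0 0 0 0 0 0' .034 && python3 nudge.py '0 0 -.03 0 0 0;0 0 -.08 0 0 0;0 0 -.08 0 0 0;0 0 -.08 0 0 0'
python3 - <<'E'
from h import *
im=shot("top")
print([b for b in bars(im) if b[3]<35 and b[2]<70])
world2tool([.6102,-.0404,.13],np.radians(23.6))
E
```

```text
clock: 24.6
position: [0.4235, -0.3401, 0.0996]
tcp_rot: [-3.141, -0.0, 1.686]
wrist_force: [0.4, -0.3, -0.5]
gripper_width: 0.0181
grasp_force: 58.9
clock: 24.98
position: [0.4234, -0.3415, 0.1003]
tcp_rot: [3.141, 0.001, 1.685]
wrist_force: [0.5, 0.6, -1.1]
gripper_width: 0.034
grasp_force: 0.0
clock: 25.48
position: [0.423, -0.3412, 0.1795]
tcp_rot: [3.141, 0.001, 1.685]
wrist_force: [-0.2, 0.9, -0.8]
gripper_width: 0.0342
grasp_force: 0.0
[(array([0.4324, 0.027 ]), np.float32(116.2), np.float32(60.4), np.float32(20.7), 1147), (array([0.5106, 0.0378]), np.float32(78.1), np.float32(60.3), np.float32(20.5), 1132), (array([ 0.6102, -0.0404]), np.float32(23.6), np.float32(60.2), np.float32(21.1), 1160)]
t 25.52 pos [ 0.4225 -0.3408  0.1785] rot [-3.1409e+00 -9.0000e-04  1.6852e+00] d tool [0.277  0.2208 0.0486]
rz 1.2733
```

```bash
python3 nudge.py '.04 .03 0 0 0 .18;.08 .065 0 0 0 .36;.12 .1 0 0 0 .54;.17 .135 0 0 0 .72;.217 .173 0 0 0 .9' .045 && python3 nudge.py '0 0 0 0 0 .18;0 0 0 0 0 .373;0 0 0 0 0 .373;0 0 0 0 0 .373'
python3 - <<'E'
from h import *
world2tool([.6102,-.0404,.0785],np.radians(23.6))
E
```

```text
clock: 26.15
position: [0.5663, -0.1099, 0.1775]
tcp_rot: [-3.139, 0.001, 0.798]
wrist_force: [0.9, -0.9, 0.3]
gripper_width: 0.0451
grasp_force: 0.0
clock: 26.65
position: [0.566, -0.1118, 0.1783]
tcp_rot: [-3.141, 0.001, 0.435]
wrist_force: [-1.0, 0.4, 0.2]
gripper_width: 0.0451
grasp_force: 0.0
t 26.65 pos [ 0.566  -0.1118  0.1783] rot [-3.1405e+00  1.2000e-03  4.3500e-01] d tool [ 0.0703 -0.046   0.0998]
rz 0.0231
```

```bash
python3 nudge.py '.035 -.023 .03 0 0 .023;.07 -.046 .06 0 0 .023;.07 -.046 .09 0 0 .023;.07 -.046 .0995 0 0 .023;.07 -.046 .0995 0 0 .023' && python3 nudge.py '0 0 0 0 0 0' && python3 nudge.py '0 0 0 0 0 0;0 0 0 0 0 0;0 0 0 0 0 0;0 0 0 0 0 0;0 0 0 0 0 0' 0 && python3 nudge.py '0 0 -.02 0 0 0;0 0 -.07 0 0 0;0 0 -.13 0 0 0;0 0 -.19 0 0 0;0 0 -.19 0 0 0' && python3 nudge.py '0 -.04 0 0 0 0;.01 -.1 0 0 0 0;.015 -.16 0 0 0 0;.02 -.22 0 0 0 0;.023 -.27 0 0 0 0' &&  python3 nudge.py '0 -.05 0 0 0 0;0 -.1 0 0 0 0;0 -.118 0 0 0 0;0 -.118 0 0 0 0;0 -.118 0 0 0 0'
python3 - <<'E'
from h import *
world2tool([.4759,.3256,.152],np.radians(23.6))
E
```

```text
clock: 27.28
position: [0.6103, -0.0412, 0.0793]
tcp_rot: [-3.141, 0.001, 0.409]
wrist_force: [-0.2, -0.3, 0.9]
gripper_width: 0.0453
grasp_force: 0.0
clock: 27.4
position: [0.6118, -0.0414, 0.0814]
tcp_rot: [3.14, -0.002, 0.408]
wrist_force: [0.1, -0.1, 0.0]
gripper_width: 0.0448
grasp_force: 0.0
clock: 28.02
position: [0.6118, -0.0411, 0.0815]
tcp_rot: [3.14, -0.002, 0.408]
wrist_force: [-1.1, -1.1, 5.6]
gripper_width: 0.0173
grasp_force: 59.0
clock: 28.65
position: [0.6139, -0.0411, 0.279]
tcp_rot: [3.134, -0.011, 0.408]
wrist_force: [0.9, 0.6, -1.3]
gripper_width: 0.0174
grasp_force: 58.9
clock: 29.28
position: [0.5233, 0.2181, 0.2696]
tcp_rot: [-3.141, 0.001, 0.409]
wrist_force: [1.4, 0.6, -0.6]
gripper_width: 0.0179
grasp_force: 59.0
clock: 29.9
position: [0.4784, 0.3234, 0.2696]
tcp_rot: [3.141, 0.0, 0.407]
wrist_force: [0.5, 0.8, -1.0]
gripper_width: 0.0174
grasp_force: 59.0
t 29.9 pos [0.4784 0.3234 0.2696] rot [3.1409e+00 4.0000e-04 4.0750e-01] d tool [-0.0014 -0.0031  0.1176]
rz -0.0044
```

```bash
python3 nudge.py '-.001 -.003 .03 0 0 0;-.001 -.003 .075 0 0 0;-.001 -.003 .105 0 0 0;-.001 -.003 .117 0 0 0;-.001 -.003 .117 0 0 0' && python3 nudge.py '0 0 0 0 0 0;0 0 0 0 0 0;0 0 0 0 0 0' .03 && python3 nudge.py '0 0 -.03 0 0 0;0 0 -.08 0 0 0;0 0 -.11 0 0 0;0 0 -.11 0 0 0'
python3 - <<'E'
from h import *
im=shot("top")
print([b for b in bars(im) if b[3]<35 and b[2]<70])
world2tool([.5106,.0378,.13],np.radians(78.1))
E
```

```text
clock: 30.52
position: [0.4771, 0.3262, 0.1538]
tcp_rot: [3.142, -0.001, 0.407]
wrist_force: [-0.7, -0.2, -0.4]
gripper_width: 0.0176
grasp_force: 60.9
clock: 30.9
position: [0.4765, 0.3279, 0.1546]
tcp_rot: [-3.139, -0.003, 0.408]
wrist_force: [-4.3, 6.2, 4.2]
gripper_width: 0.0296
grasp_force: 3.4
clock: 31.4
position: [0.478, 0.3273, 0.2676]
tcp_rot: [-3.141, -0.008, 0.407]
wrist_force: [-0.4, 1.2, -0.9]
gripper_width: 0.0301
grasp_force: 0.0
[(array([0.4324, 0.027 ]), np.float32(116.2), np.float32(60.4), np.float32(20.7), 1147), (array([0.5107, 0.0378]), np.float32(78.3), np.float32(60.2), np.float32(20.4), 1131)]
t 31.45 pos [0.477  0.3268 0.265 ] rot [-3.1413 -0.004   0.4075] d tool [-0.0843  0.2787  0.1346]
rz -0.9556
```

```bash
python3 nudge.py '-.01 .05 0 0 0 -.18;-.03 .11 0 0 0 -.36;-.05 .17 0 0 0 -.54;-.07 .23 0 0 0 -.72;-.084 .279 .03 0 0 -.9' .045 && python3 nudge.py '0 0 .05 0 0 -.056;0 0 .1 0 0 -.056;0 0 .1 0 0 -.056;0 0 .1 0 0 -.056'
python3 - <<'E'
from h import *
world2tool([.5106,.0378,.0785],np.radians(78.2))
E
```

```text
clock: 32.08
position: [0.5085, 0.0517, 0.2404]
tcp_rot: [3.139, -0.001, 1.272]
wrist_force: [0.7, -0.9, -0.4]
gripper_width: 0.0453
grasp_force: 0.0
clock: 32.58
position: [0.5084, 0.0539, 0.141]
tcp_rot: [3.141, -0.0, 1.323]
wrist_force: [0.5, -0.5, 0.7]
gripper_width: 0.0446
grasp_force: 0.0
t 32.58 pos [0.5084 0.0539 0.141 ] rot [ 3.1412 -0.      1.3231] d tool [-0.0151  0.0061  0.0626]
rz -0.0417
```

```bash
python3 nudge.py '-.015 .006 .03 0 0 -.042;-.015 .006 .05 0 0 -.042;-.015 .006 .0625 0 0 -.042;-.015 .006 .0625 0 0 -.042;-.015 .006 .0625 0 0 -.042' && python3 nudge.py '0 0 0 0 0 0;0 0 0 0 0 0;0 0 0 0 0 0;0 0 0 0 0 0;0 0 0 0 0 0' 0 && python3 nudge.py '0 0 -.02 0 0 0;0 0 -.07 0 0 0;0 0 -.13 0 0 0;0 0 -.19 0 0 0;0 0 -.19 0 0 0' && python3 nudge.py '.04 -.01 0 0 0 .18;.09 -.03 0 0 0 .36;.15 -.05 0 0 0 .54;.2 -.075 0 0 0 .72;.25 -.093 0 0 0 .9' &&  python3 nudge.py '0 0 0 0 0 .057;0 0 0 0 0 .057;0 0 0 0 0 .057'
python3 - <<'E'
from h import *
world2tool([.4623,.3567,.155],np.radians(23.4))
E
```

```text
clock: 33.2
position: [0.5112, 0.0381, 0.0789]
tcp_rot: [3.14, -0.0, 1.366]
wrist_force: [0.7, -0.6, -0.4]
gripper_width: 0.045
grasp_force: 0.0
clock: 33.83
position: [0.511, 0.038, 0.0787]
tcp_rot: [3.14, -0.0, 1.365]
wrist_force: [-1.1, 0.2, 6.5]
gripper_width: 0.018
grasp_force: 59.5
clock: 34.45
position: [0.513, 0.0379, 0.2743]
tcp_rot: [3.13, -0.002, 1.365]
wrist_force: [0.1, -0.1, -1.3]
gripper_width: 0.0177
grasp_force: 58.9
clock: 35.08
position: [0.47, 0.2985, 0.2662]
tcp_rot: [3.141, 0.002, 0.496]
wrist_force: [0.9, 0.2, -1.4]
gripper_width: 0.018
grasp_force: 58.9
clock: 35.45
position: [0.471, 0.2965, 0.2667]
tcp_rot: [3.141, 0.001, 0.445]
wrist_force: [-0.6, -0.2, -0.5]
gripper_width: 0.018
grasp_force: 59.0
t 35.45 pos [0.471  0.2965 0.2667] rot [3.1414e+00 1.2000e-03 4.4520e-01] d tool [ 0.0182 -0.0581  0.1117]
rz 0.0368
```

```bash
python3 nudge.py '.018 -.058 0 0 0 .037;.018 -.058 .03 0 0 .037;.018 -.058 .075 0 0 .037;.018 -.058 .105 0 0 .037;.018 -.058 .112 0 0 .037' && python3 nudge.py '0 0 0 0 0 0' && python3 nudge.py '0 0 0 0 0 0;0 0 0 0 0 0;0 0 0 0 0 0' .03 && python3 nudge.py '0 0 -.03 0 0 0;0 0 -.08 0 0 0;0 0 -.11 0 0 0;0 0 -.11 0 0 0'
python3 - <<'E'
from h import *
im=shot("top")
print([b for b in bars(im) if b[3]<35 and b[2]<70])
world2tool([.4324,.027,.13],np.radians(116.2))
E
```

```text
clock: 36.08
position: [0.4614, 0.3554, 0.1527]
tcp_rot: [3.141, 0.005, 0.407]
wrist_force: [-0.0, -0.7, -0.4]
gripper_width: 0.0183
grasp_force: 59.2
clock: 36.2
position: [0.4629, 0.3568, 0.1559]
tcp_rot: [-3.142, 0.0, 0.407]
wrist_force: [0.3, 1.1, -0.5]
gripper_width: 0.018
grasp_force: 59.2
clock: 36.58
position: [0.4629, 0.3575, 0.1566]
tcp_rot: [-3.141, -0.002, 0.408]
wrist_force: [-0.2, -0.4, -0.0]
gripper_width: 0.0296
grasp_force: 0.0
clock: 37.08
position: [0.4639, 0.3582, 0.2697]
tcp_rot: [-3.14, -0.007, 0.408]
wrist_force: [-0.2, 0.3, -0.7]
gripper_width: 0.03
grasp_force: 0.0
[(array([0.4324, 0.027 ]), np.float32(116.2), np.float32(60.4), np.float32(20.7), 1149)]
t 37.12 pos [0.463  0.3577 0.2672] rot [-3.1411 -0.0033  0.4077] d tool [-0.1597  0.2915  0.1366]
rz 1.5212
```

```bash
python3 nudge.py '-.02 .04 0 0 0 -.18;-.05 .095 0 0 0 -.36;-.08 .15 0 0 0 -.54;-.11 .205 0 0 0 -.72;-.14 .26 0 0 0 -.9' .045 && python3 nudge.py '0 0 0 0 0 -.18;0 0 .04 0 0 -.36;0 0 .08 0 0 -.54;0 0 .1 0 0 -.72;0 0 .11 0 0 -.72' && python3 nudge.py '0 0 0 0 0 0'
python3 - <<'E'
from h import *
world2tool([.4324,.027,.0785],np.radians(116.2))
E
```

```text
clock: 37.75
position: [0.4385, 0.0835, 0.2639]
tcp_rot: [-3.14, 0.001, 1.265]
wrist_force: [0.6, 0.4, 0.1]
gripper_width: 0.0449
grasp_force: 0.0
clock: 38.38
position: [0.4379, 0.0851, 0.1528]
tcp_rot: [-3.137, -0.001, 1.978]
wrist_force: [-0.4, 0.7, -0.4]
gripper_width: 0.0447
grasp_force: 0.0
clock: 38.5
position: [0.4389, 0.0852, 0.1546]
tcp_rot: [-3.139, -0.001, 1.975]
wrist_force: [0.9, -0.7, -0.1]
gripper_width: 0.0446
grasp_force: 0.0
t 38.5 pos [0.4389 0.0852 0.1546] rot [-3.1394e+00 -8.0000e-04  1.9752e+00] d tool [-0.051  -0.0287  0.0761]
rz -0.0529
```

```bash
python3 nudge.py '-.051 -.0285 .02 0 0 -.053;-.051 -.0285 .05 0 0 -.053;-.051 -.0285 .076 0 0 -.053;-.051 -.0285 .076 0 0 -.053;-.051 -.0285 .076 0 0 -.053' && python3 nudge.py '0 0 0 0 0 0;0 0 0 0 0 0;0 0 0 0 0 0;0 0 0 0 0 0;0 0 0 0 0 0' 0 && python3 nudge.py '0 0 -.02 0 0 0;0 0 -.07 0 0 0;0 0 -.13 0 0 0;0 0 -.19 0 0 0;0 0 -.19 0 0 0' && python3 nudge.py '.04 .02 0 0 0 0;.09 .055 0 0 0 0;.14 .09 0 0 0 0;.19 .12 0 0 0 0;.24 .15 0 0 0 0' &&  python3 nudge.py '.02 .01 0 0 0 0;.0276 .0217 0 0 0 0;.0276 .0217 0 0 0 0;.0276 .0217 0 0 0 0'
python3 - <<'E'
from h import *
world2tool([.4683,.343,.163])
E
```

```text
clock: 39.12
position: [0.4348, 0.0272, 0.0812]
tcp_rot: [3.14, 0.001, 2.031]
wrist_force: [0.3, -0.3, 0.7]
gripper_width: 0.045
grasp_force: 0.0
clock: 39.75
position: [0.435, 0.0272, 0.0813]
tcp_rot: [3.139, 0.001, 2.032]
wrist_force: [-1.4, -0.3, 7.9]
gripper_width: 0.0176
grasp_force: 58.6
clock: 40.38
position: [0.4366, 0.0271, 0.2765]
tcp_rot: [3.131, 0.006, 2.032]
wrist_force: [-0.2, -0.0, -0.8]
gripper_width: 0.0176
grasp_force: 59.2
clock: 41.0
position: [0.4607, 0.3107, 0.2688]
tcp_rot: [-3.141, 0.0, 2.032]
wrist_force: [1.0, -0.5, -0.3]
gripper_width: 0.0172
grasp_force: 59.2
clock: 41.5
position: [0.4687, 0.3418, 0.2696]
tcp_rot: [-3.141, 0.0, 2.031]
wrist_force: [-0.2, -0.5, -1.7]
gripper_width: 0.0174
grasp_force: 59.2
t 41.5 pos [0.4687 0.3418 0.2696] rot [-3.1412e+00  4.0000e-04  2.0308e+00] d tool [0.0013 0.0002 0.1066]
```

Release, rise, then move aside along the start of the route to the pad for a look.

```bash
python3 nudge.py '.001 0 .03 0 0 0;.001 0 .07 0 0 0;.001 0 .1 0 0 0;.001 0 .106 0 0 0;.001 0 .106 0 0 0' && python3 nudge.py '0 0 0 0 0 0;0 0 0 0 0 0;0 0 0 0 0 0' .034 && python3 nudge.py '0 0 -.03 0 0 0;0 0 -.08 0 0 0;0 0 -.11 0 0 0;0 0 -.11 0 0 0' && python3 nudge.py '-.04 0 0 0 0 0;-.1 0 0 0 0 0;-.16 0 0 0 0 0;-.22 0 0 0 0 0;-.28 0 0 0 0 0' .085 && python3 nudge.py '0 0 0 0 0 0;0 0 0 0 0 0'
python3 - <<'E'
from h import *
im=shot("top")
a=cv2.resize(im[205:280,80:180,::-1],(400,300),interpolation=cv2.INTER_CUBIC);b=cv2.resize(im[225:300,345:445,::-1],(400,300),interpolation=cv2.INTER_CUBIC)
c=cv2.resize(im[150:225,330:430,::-1],(400,300),interpolation=cv2.INTER_CUBIC)
d=cv2.resize(shot("side")[110:200,110:230,::-1],(400,300),interpolation=cv2.INTER_CUBIC)
cv2.imwrite("pics/chk.png",np.vstack([np.hstack([a,b]),np.hstack([c,d])]))
world2tool([.611,-.288,.2],np.radians(101.5))
E
```

```text
clock: 42.12
position: [0.4684, 0.3435, 0.1644]
tcp_rot: [3.141, 0.0, 2.031]
wrist_force: [0.7, 0.7, -0.4]
gripper_width: 0.0176
grasp_force: 59.2
clock: 42.5
position: [0.4684, 0.3444, 0.1646]
tcp_rot: [3.14, -0.0, 2.032]
wrist_force: [-0.2, 0.0, -0.3]
gripper_width: 0.0339
grasp_force: 0.0
clock: 43.0
position: [0.4693, 0.345, 0.2778]
tcp_rot: [3.135, -0.001, 2.032]
wrist_force: [0.7, -0.3, -0.3]
gripper_width: 0.0342
grasp_force: 0.0
clock: 43.62
position: [0.5927, 0.0916, 0.2722]
tcp_rot: [-3.14, -0.001, 2.032]
wrist_force: [1.8, 0.3, -0.3]
gripper_width: 0.0849
grasp_force: 0.0
clock: 43.88
position: [0.5921, 0.0934, 0.2724]
tcp_rot: [-3.14, -0.001, 2.031]
wrist_force: [0.3, -0.4, 0.7]
gripper_width: 0.0851
grasp_force: 0.0
t 43.98 pos [0.5919 0.0945 0.2729] rot [-3.1407e+00 -8.0000e-04  2.0335e+00] d tool [-0.3509 -0.1536  0.0728]
rz 0.262
```

View pics/chk.png

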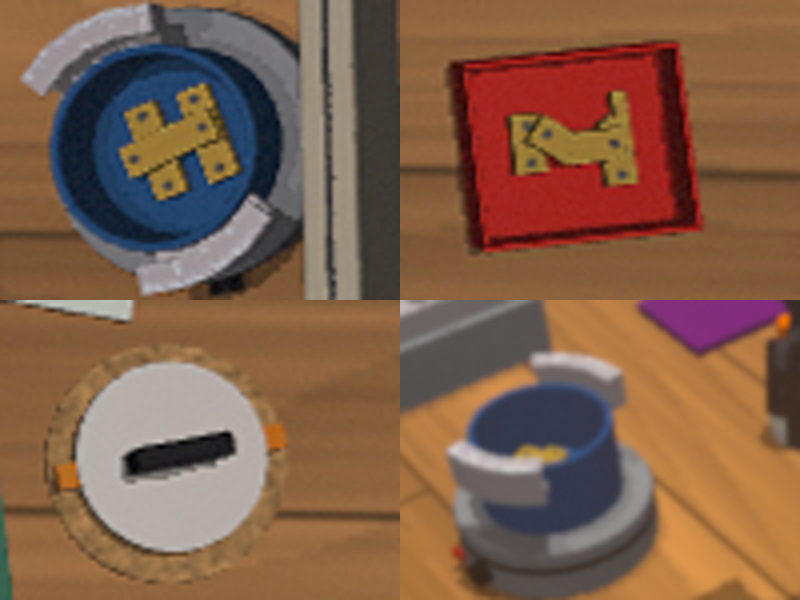

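All three sound bars are in the bowl, at panel (180,145), and the three odd ones are in the tray. The cover stands on the pad with its handle from (125,465) to (235,440). Refetch the cover.

```bash
python3 -c "
from h import *
p=unproj('top',(np.array([[50,146],[158,43],[158,250]])+.5)/4-.5+[80,205],.125);print(p.round(4), p[0,1]-.062,(p[1,0]+p[2,0])/2)
q=unproj('top',(np.array([[75,155],[268,155],[170,62],[170,252]])+.5)/4-.5+[330,150],.02);print(q.round(4),(q[0,1]+q[1,1])/2,(q[2,0]+q[3,0])/2)
" 
python3 nudge.py '-.05 -.02 0 0 0 .1;-.11 -.045 0 0 0 .2;-.17 -.07 0 0 0 .262;-.22 -.095 0 0 0 .262;-.275 -.12 0 0 0 .262' .085 && python3 nudge.py '0 0 0 0 0 0;0 0 0 0 0 0'
python3 -c "
from h import *
world2tool([.611,-.288,.2],np.radians(101.5))"
```

```text
[[0.4684 0.4049 0.125 ]
 [0.5305 0.3428 0.125 ]
 [0.408  0.3383 0.125 ]] 0.34286262988673993 0.4692138242663425
[[ 0.6123 -0.2265  0.02  ]
 [ 0.614  -0.3531  0.02  ]
 [ 0.6747 -0.2893  0.02  ]
 [ 0.5495 -0.2883  0.02  ]] -0.28978123435777 0.6121050582555648
clock: 44.6
position: [0.6077, -0.2063, 0.2737]
tcp_rot: [3.141, -0.0, 1.773]
wrist_force: [0.9, -0.6, 0.2]
gripper_width: 0.0851
grasp_force: 0.0
clock: 44.85
position: [0.6077, -0.205, 0.2734]
tcp_rot: [-3.141, -0.001, 1.771]
wrist_force: [0.4, 0.0, -0.1]
gripper_width: 0.0853
grasp_force: 0.0
t 44.85 pos [ 0.6077 -0.205   0.2734] rot [-3.1414e+00 -8.0000e-04  1.7712e+00] d tool [-0.0821 -0.0133  0.0733]
rz -0.0003
```

```bash
python3 nudge.py '-.04 -.006 .02 0 0 0;-.082 -.013 .05 0 0 0;-.082 -.013 .1 0 0 0;-.082 -.013 .15 0 0 0;-.082 -.013 .16 0 0 0' && python3 nudge.py '0 0 0 0 0 0;0 0 .01 0 0 0;0 0 .01 0 0 0;0 0 .01 0 0 0' && python3 nudge.py '0 0 0 0 0 0;0 0 0 0 0 0;0 0 0 0 0 0;0 0 0 0 0 0;0 0 0 0 0 0' 0 && python3 nudge.py '0 0 0 0 0 0;0 0 0 0 0 0' && python3 nudge.py '0 0 -.02 0 0 0;0 0 -.07 0 0 0;0 0 -.13 0 0 0;0 0 -.19 0 0 0;0 0 -.23 0 0 0' && python3 nudge.py '0 0 0 0 0 0;0 0 0 0 0 0'
python3 -c "
from h import *
world2tool([.4687,.343,.33],np.radians(101.5))"
```

```text
clock: 45.48
position: [0.6091, -0.2854, 0.1088]
tcp_rot: [-3.135, -0.006, 1.773]
wrist_force: [-0.8, 0.1, -0.1]
gripper_width: 0.085
grasp_force: 0.0
clock: 45.98
position: [0.6115, -0.2895, 0.1047]
tcp_rot: [3.14, 0.001, 1.77]
wrist_force: [0.3, -0.6, -0.1]
gripper_width: 0.0851
grasp_force: 0.0
clock: 46.6
position: [0.6112, -0.2894, 0.1038]
tcp_rot: [3.141, 0.0, 1.77]
wrist_force: [0.4, 0.5, 0.3]
gripper_width: 0.015
grasp_force: 59.4
clock: 46.85
position: [0.6112, -0.2894, 0.1038]
tcp_rot: [3.141, 0.0, 1.77]
wrist_force: [0.7, -0.7, 1.7]
gripper_width: 0.0151
grasp_force: 59.4
clock: 47.48
position: [0.6114, -0.2894, 0.339]
tcp_rot: [3.138, 0.003, 1.77]
wrist_force: [0.2, -0.7, -3.3]
gripper_width: 0.015
grasp_force: 59.0
clock: 47.72
position: [0.6107, -0.289, 0.3329]
tcp_rot: [-3.141, -0.001, 1.77]
wrist_force: [-0.0, -0.1, -3.6]
gripper_width: 0.0147
grasp_force: 59.0
t 47.73 pos [ 0.6107 -0.289   0.3329] rot [-3.1407e+00 -8.0000e-04  1.7702e+00] d tool [ 0.6476 -0.014   0.0035]
rz -0.0013
```

```bash
python3 nudge.py '.04 0 0 0 0 0;.1 -.002 0 0 0 0;.16 -.003 0 0 0 0;.22 -.004 0 0 0 0;.28 -.006 0 0 0 0' && python3 nudge.py '.06 -.001 0 0 0 0;.12 -.002 0 0 0 0;.18 -.003 0 0 0 0;.24 -.005 0 0 0 0;.29 -.006 0 0 0 0' && python3 nudge.py '.04 0 0 0 0 0;.078 -.002 0 0 0 0;.078 -.002 0 0 0 0;.078 -.002 0 0 0 0;.078 -.002 0 0 0 0'
python3 -c "
from h import *
world2tool([.4687,.343,.228],np.radians(101.5))"
```

```text
clock: 48.35
position: [0.548, -0.0141, 0.3308]
tcp_rot: [-3.137, -0.002, 1.77]
wrist_force: [0.3, 0.6, -2.3]
gripper_width: 0.015
grasp_force: 59.2
clock: 48.98
position: [0.4845, 0.2687, 0.3309]
tcp_rot: [-3.137, 0.001, 1.771]
wrist_force: [0.9, -1.1, -1.8]
gripper_width: 0.0148
grasp_force: 59.2
clock: 49.6
position: [0.4691, 0.342, 0.3327]
tcp_rot: [-3.14, 0.001, 1.769]
wrist_force: [-0.3, 0.1, -3.0]
gripper_width: 0.0148
grasp_force: 59.2
t 49.6 pos [0.4691 0.342  0.3327] rot [-3.1402e+00  8.0000e-04  1.7691e+00] d tool [ 0.0011 -0.      0.1047]
rz -0.0024
```

```bash
python3 nudge.py '.001 0 .03 0 0 0;.001 0 .07 0 0 0;.001 0 .095 0 0 0;.001 0 .1 0 0 0;.001 0 .1 0 0 0' && python3 nudge.py '0 0 0 0 0 0;0 0 .003 0 0 0;0 0 .006 0 0 0;0 0 .006 0 0 0'  && python3 nudge.py '0 0 .003 0 0 0;0 0 .005 0 0 0;0 0 .005 0 0 0;0 0 .005 0 0 0'
```

```text
clock: 50.22
position: [0.4692, 0.3436, 0.2343]
tcp_rot: [3.141, -0.0, 1.769]
wrist_force: [-0.1, 0.4, -2.4]
gripper_width: 0.0149
grasp_force: 59.0
clock: 50.72
position: [0.4686, 0.344, 0.2273]
tcp_rot: [-3.141, 0.0, 1.77]
wrist_force: [0.1, -0.0, -2.2]
gripper_width: 0.0151
grasp_force: 59.1
clock: 51.22
position: [0.4686, 0.344, 0.2224]
tcp_rot: [-3.141, 0.0, 1.77]
wrist_force: [-1.1, -0.2, -2.5]
gripper_width: 0.0151
grasp_force: 59.2
```

Spigot is entering freely; continue to contact.

```bash
python3 nudge.py '0 0 .003 0 0 0;0 0 .003 0 0 0;0 0 .003 0 0 0' && python3 nudge.py '0 0 .003 0 0 0;0 0 .003 0 0 0;0 0 .003 0 0 0'
```

```text
clock: 51.6
position: [0.4686, 0.3441, 0.2194]
tcp_rot: [-3.141, 0.0, 1.77]
wrist_force: [-0.8, 0.7, -3.6]
gripper_width: 0.0149
grasp_force: 59.1
clock: 51.98
position: [0.4687, 0.3443, 0.2168]
tcp_rot: [-3.142, -0.0, 1.77]
wrist_force: [-4.5, 1.9, 0.1]
gripper_width: 0.0152
grasp_force: 59.7
```

```bash
python3 nudge.py '0 0 .0005 0 0 .1;0 0 .0005 0 0 .25;0 0 .0005 0 0 .4;0 0 .0005 0 0 .55;0 0 .0005 0 0 .7' && python3 nudge.py '0 0 0 0 0 .15;0 0 0 0 0 .3;0 0 0 0 0 .45;0 0 0 0 0 .6;0 0 0 0 0 .7' && python3 nudge.py '0 0 0 0 0 .08;0 0 0 0 0 .14;0 0 0 0 0 .17;0 0 0 0 0 .17'
python3 -c "
from h import *
s=env.state();print(s['moment'],s['tcp_rot'],s['position'])"
```

```text
clock: 52.6
position: [0.4692, 0.3444, 0.2168]
tcp_rot: [3.141, -0.001, 1.066]
wrist_force: [-2.6, 2.5, 0.3]
gripper_width: 0.0147
grasp_force: 59.8
clock: 53.22
position: [0.4695, 0.3441, 0.2168]
tcp_rot: [3.141, -0.002, 0.366]
wrist_force: [-1.8, 0.6, 1.2]
gripper_width: 0.0147
grasp_force: 59.7
clock: 53.72
position: [0.4695, 0.344, 0.2168]
tcp_rot: [3.142, -0.002, 0.2]
wrist_force: [2.1, -0.5, 3.0]
gripper_width: 0.0148
grasp_force: 59.9
[-0.09593831 -0.08667403 -0.12662858] [ 3.14156006e+00 -1.81758512e-03  2.00389585e-01] [0.4695128  0.34403417 0.21677588]
```

Nudge a little further to feel the stop.

```bash
python3 nudge.py '0 0 0 0 0 .03;0 0 0 0 0 .03;0 0 0 0 0 .03'; python3 -c "
from h import *
s=env.state();print(s['moment'],s['tcp_rot'])"; python3 nudge.py '0 0 0 0 0 .03;0 0 0 0 0 .03;0 0 0 0 0 .03'; python3 -c "
from h import *
s=env.state();print(s['moment'],s['tcp_rot'])"
```

```text
clock: 54.1
position: [0.4693, 0.3443, 0.2168]
tcp_rot: [-3.141, -0.002, 0.171]
wrist_force: [2.9, 0.8, 5.0]
gripper_width: 0.015
grasp_force: 60.3
[ 0.10967067 -0.41389123  0.32008623] [-3.14114900e+00 -1.63365657e-03  1.70587072e-01]
clock: 54.48
position: [0.4693, 0.3443, 0.2168]
tcp_rot: [-3.141, -0.002, 0.141]
wrist_force: [3.4, -0.2, 5.4]
gripper_width: 0.015
grasp_force: 66.4
[ 0.04266445 -0.42122864  1.4491063 ] [-3.14146615e+00 -1.69860583e-03  1.41367775e-01]
```

The moment rises to 1.45 N m, so the cover is at its stop. Release and retreat.

```bash
python3 nudge.py '0 0 0 0 0 -.015;0 0 0 0 0 -.015;0 0 0 0 0 -.015' && python3 nudge.py '0 0 0 0 0 0;0 0 0 0 0 0;0 0 0 0 0 0;0 0 0 0 0 0;0 0 0 0 0 0' .085 && python3 nudge.py '0 0 -.02 0 0 0;0 0 -.06 0 0 0;0 0 -.11 0 0 0;0 0 -.13 0 0 0' && python3 nudge.py '-.05 -.02 0 0 0 0;-.1 -.06 0 0 0 0;-.1 -.12 0 0 0 0;-.1 -.18 0 0 0 0;-.1 -.23 0 0 0 0' && python3 nudge.py '0 0 0 0 0 0;0 0 0 0 0 0'
python3 - <<'E'
from h import *
im=shot("top")
cv2.imwrite("pics/fin.png",cv2.resize(im[195:295,70:203,::-1],(798,600),interpolation=cv2.INTER_CUBIC))
cv2.imwrite("pics/fin2.png",cv2.resize(im[:,:,::-1],(800,600),interpolation=cv2.INTER_CUBIC))
E
```

```text
clock: 54.85
position: [0.4693, 0.3443, 0.2168]
tcp_rot: [-3.141, -0.002, 0.156]
wrist_force: [3.5, 1.2, 5.2]
gripper_width: 0.0147
grasp_force: 61.8
clock: 55.48
position: [0.4687, 0.344, 0.2161]
tcp_rot: [3.142, 0.0, 0.155]
wrist_force: [0.1, -0.9, 0.0]
gripper_width: 0.0845
grasp_force: 0.0
clock: 55.98
position: [0.4698, 0.3447, 0.3519]
tcp_rot: [-3.139, -0.007, 0.155]
wrist_force: [0.9, -0.4, 0.5]
gripper_width: 0.0846
grasp_force: 0.0
clock: 56.6
position: [0.3334, 0.5578, 0.3467]
tcp_rot: [-3.141, -0.0, 0.156]
wrist_force: [1.3, -0.5, 0.2]
gripper_width: 0.0852
grasp_force: 0.0
clock: 56.85
position: [0.3344, 0.5556, 0.346]
tcp_rot: [3.141, 0.0, 0.156]
wrist_force: [0.8, -0.7, 0.1]
gripper_width: 0.0849
grasp_force: 0.0
```

View pics/fin.png

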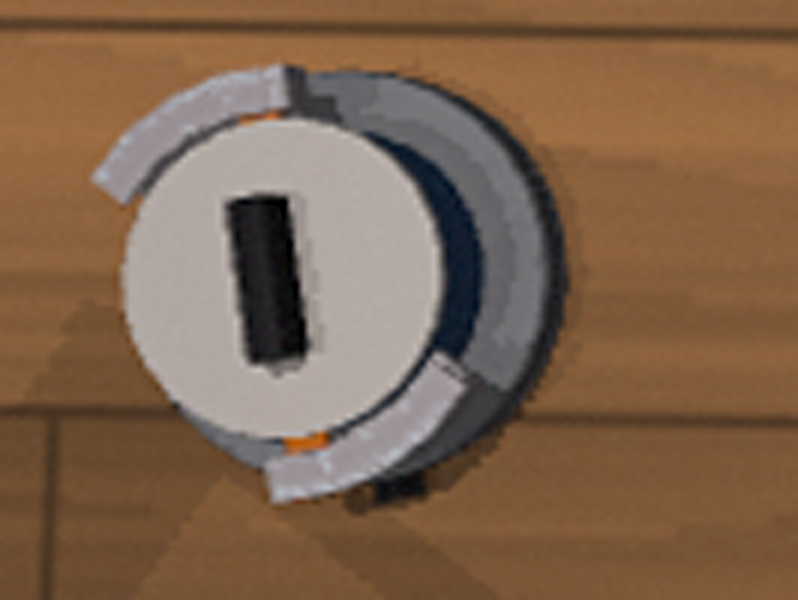

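View pics/fin2.png

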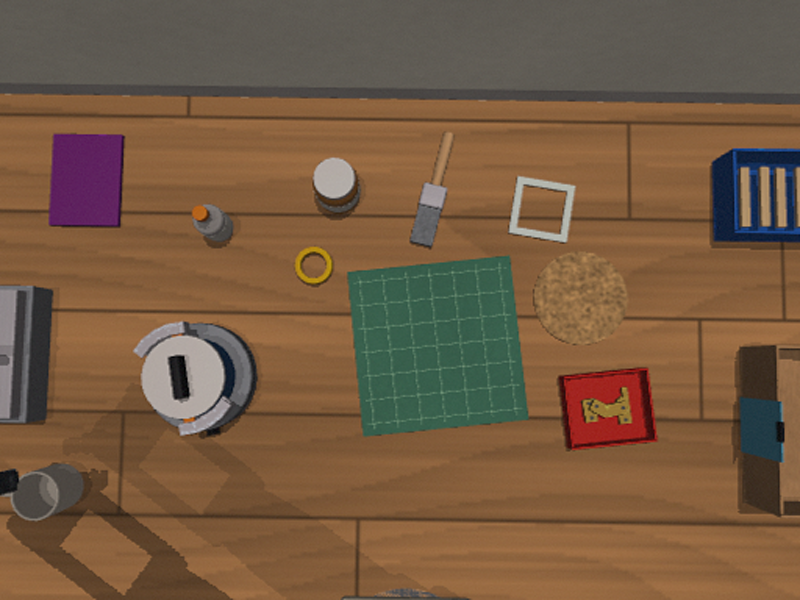

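The cover sits under both claws, with lugs at (260,118) and (305,442), within a few degrees of its first yaw, so it is locked. The mat is empty, the three odd bars are in the tray, and the bystanders have not moved.

```bash
python3 -c "
from cell import env
print(env.hand_in())"
```

```text
the job is handed in; nothing more can be done
None
```

The job is handed in: the three sound bars are in the bowl, the short, chipped and bent bars are in the reject tray, and the cover is back on and turned clockwise to its stop, with nothing else on the bench moved.

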